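# Lock the charging dock's battery hatch with the slot key

### The job

Take the flat-bladed key out of its wooden rest, feel its blade gently into the slot of the fastener on the charging dock, and turn the fastener clockwise until it is fully home against its stop. Then put the key back upright in its rest, all the way down, without forcing anything, without touching the dock with the fingers and without disturbing the other things on the shelf.

Things in the scene. Friction and masses are not known exactly. Their poses are not given: they have to be found in the camera images.
- dock: White charging dock, fixed, 150 (its x) x 110 (y) x 50 (z) mm, origin at the centre of its underside. On its flat top a grey hatch panel carries a round steel fastener head, 48 mm across, its flat top 9 mm above the dock's top (59 mm above the shelf). A straight slot, 5 mm wide, 7 mm deep, open at both ends, runs across the head through its centre.
- lock_nominal (a point): Middle of the fastener's mounting, level with the head's top: fixed at (-18, 0, 59) mm in the dock's frame, axes as the dock's. The head sits anywhere within 10 mm either way of it along the dock's x (exact in y); this offset is not measured and differs every time: find the slot by feel or sight. The head is held stiffly there (yields sideways only above about 30 N).
- lock (a joint): Turn of the fastener head, rad, growing clockwise seen from above: at 0 the slot lies along the dock's y axis, at 1.571 (fully home, a hard stop) along the dock's x axis. It starts at 0 to 0.35, resists turning with about 0.08 N m and stays where left. The blade has play of about 0.07 rad in the slot, so the head lags behind the key.
- key_rest: Wooden block, fixed, 70 (its x) x 60 (y) x 36 (z) mm, origin at the centre of its underside; in the middle of its top a slot 34 (x) x 8 (y) mm, 30 mm deep, in which the key stands.
- key: Flat-bladed key, about 60 g, upright in the rest; origin at the middle of the blade's lower edge, z up. Blade 28 (x) x 3 (y) mm up to 14 mm high, then 28 x 5.5 mm up to 23 mm; black handle 38 (x) x 14 (y) x 36 (z) mm from 23 to 59 mm above the origin. At rest the handle's underside sits on the rest's top, origin 13 mm above the shelf. Grip the handle across its 14 mm (y).
- power_bank: Green power bank lying on the shelf, 140 x 68 x 22 mm, loose, origin at the centre of its underside; leave alone.
- key_tray: Steel key tray, 150 x 110 x 24 mm, loose, origin at the centre of its underside; leave alone.
- charger_bin: Plastic bin of spare chargers, fixed, 110 x 240 mm, 100 mm high (chargers stick out to 120 mm), origin at the centre of its underside; leave alone.
Mind the look-alikes: they are no part of the job. Of the things shaped like the key, the black one is meant.

How it is judged:
By the outcome, as a careful person would: the job done as asked, in the order asked, and still so for the second after the job is handed in, with the robot touching nothing.
It also fails if it takes over 72 s, if anything falls off the work surface, if the arm or the gripper's body presses on something with over 40 N, if the wrist force passes 120 N, or if a joint passes its speed limit or range.

### The arm

A 6-joint arm with a two-finger parallel gripper is mounted at the origin on the work surface. World frame = base frame: x ahead of the robot, y to its left, z up, the work surface at z = 0. Lengths are in m, angles in degrees, forces in N, time in s.
With the tool pointing down it reaches from about 0.4 to 0.825 m from the base axis. Payload 7 kg.
Tool frame: the origin (TCP) lies midway between the tips of the shut fingers; the grasp point (between the pads) lies r.pinch_z behind it (r.pinch_z is the distance from the TCP to the grasp point, in m); z points along the fingers, y is the line along which they close (so a half turn about z gives the same grasp; the last joint's range is limited). The gripper opens to 88 mm and grips with 3 to 60 N. Pads are 19 mm wide; open, the fingers measure 130 mm over their backs; the gripper's body (78 mm by 193 mm) begins 47 mm behind the grasp point.
Start: joints at [-50.816, 20.546, 0.682, 0, -70.136, -16.507], TCP at [0.26, -0.623, 0.227] pointing down, gripper open.
Joint ranges: [-176.03, 176.03], [-82.01, 121.73], [-58.28, 71.71], [-173.87, 95.51], [-174.79, -0.11], [-173.66, 173.66]. Speed limits (degrees/s): [136.94, 136.94, 172.46, 180, 180, 180].

### API

Orientations are given as [roll, pitch, yaw] about the fixed x, y, z axes, in that order (R = Rz(yaw) Ry(pitch) Rx(roll)).
In Python, from plant import r, optics, job gives the robot as it stands.
- The arm moves only by the shell command python3 -m crank 'ROWS' [FORCE]. ROWS is JSON, a list of rows, each an object with "xyz": the shift along the tool's x, y, z in units of 30 mm (1.0 is 30 mm), a list of three; "delta_rot": the turn, a rotation vector about the tool's x, y, z in degrees, a list of three; "claw": the closure, from 0 (fully open) to 1 (shut). A call has 1 to 20 rows; each row is the pose to reach, as a shift and turn from the pose commanded when the call began, along the tool's axes at that moment; what a row does not reach only later rows make up. A row lasts 1/8 s, in which the tool goes at most 62.5 mm and 10.7 degrees, less where a joint would pass 70% of its speed; a pose out of reach is approached as far as the arm can. A call with a gripper value outside its range is refused whole. The fingers move at their own pace and stop on an object; FORCE is the grip in N (left out, the last holds). Time passes only in rows, so rows that repeat a pose let the fingers close. It gives the time, the measured TCP pose, the force, the opening and the grip force at its end, in the units of the state.
- r.get_state(): the state, without advancing time (a new reading comes with each control period).
- optics.capture(name): name is "scene" or "top" or "wrist"; returns a dict with "img" (420x560x3 uint8, blue, green, red), "fovy" (degrees; the focal length in pixels is half the picture's height over the tangent of half this angle, whatever the lens; pixels are square), "cx", "cy" (the principal point, pixels), "eye" and "rotation" of the camera in the world; the wrist camera has in their place "hand_eye" (4x4, takes a point from camera to tool coordinates, whose origin is the TCP and whose axes are the flange's). Camera axes: x right, y up, looking along -z (the intrinsics and any distortion apply to the point x, -y, -z); pixel columns grow to the right and rows downward; lengths in m; the calibration is good to about 2 mm. A picture is of the moment at which its call begins: read the wrist's pose just before it. There is no depth.
- job.close_job(): hands the job in; it is judged then, once.
The state is a dict: "time_s": time; "joints": joint angles; "qd": joint speeds; "joint_torque": joint torques, N m; "tcp_pos": TCP position; "eef_rot": TCP orientation; "contact_force": force on the tool from outside, world axes, zero at the start; "moment": the same for the moment, N m; "gripper_width": finger opening in m; "gripper_force": force on a finger pad.
Only numpy, scipy, OpenCV 4.12 (cv2) and the standard library are available. Lean on these libraries where they do the work, as an engineer would, in place of code of your own. Each camera call takes 0.05 s, during which the arm holds its last target. There are 200 camera calls.

## Working session

There is one attempt and no reset: what is moved stays moved. The work goes in short steps, Python scripts to look and compute and a shell command to move; the robot and the scene stay as the last step left them, time stands still between calls to the robot, and variables do not carry over. Pictures are saved under pics/ and viewed, at most 12 in all, crops included, and the job is handed in when it is done.

```bash
ls; mkdir -p pics
python3 - <<'E'
from plant import r, optics, job
import cv2, numpy as np
for n in ("scene","top"):
    c=optics.capture(n); cv2.imwrite(f"pics/{n}0.png",c["img"])
    print(n,{k:(np.round(v,5).tolist() if not isinstance(v,str) else v) for k,v in c.items() if k!="img"})
s=r.get_state(); print(s, r.pinch_z)
E
```

```text
pics
scene {'fovy': 46.21749, 'cx': 279.44621, 'cy': 208.03614, 'eye': [1.19017, -0.18741, 1.03231], 'rotation': [32.13329, 0.05454, 71.36335]}
top {'fovy': 42.46072, 'cx': 271.46892, 'cy': 213.63918, 'eye': [0.52655, 0.0119, 1.68128], 'rotation': [2.9743, 0.08045, -88.96861]}
{'time_s': 0.1, 'joints': array([-5.08146551e+01,  2.05878690e+01,  6.39222933e-01, -1.80772065e-02,
       -7.01376587e+01, -1.65057846e+01]), 'qd': array([-0.06545688, -0.04281567,  0.10295606,  0.01393754,  0.04636217,
       -0.05731626]), 'joint_torque': array([-1.30785924e-03, -5.84163344e+01,  2.93750417e+01,  7.01565877e+00,
        1.01567965e-02, -6.07042148e-05]), 'tcp_pos': array([ 0.26005333, -0.62240804,  0.22571077]), 'eef_rot': array([ 1.79912423e+02, -8.22816657e-03, -1.57326588e+02]), 'contact_force': array([ 0.78649005,  0.18239554, -0.19314946]), 'moment': array([ 0.03538414,  0.03334237, -0.0203083 ]), 'gripper_force': 0.0, 'gripper_width': 0.08760564187598695} 0.0188
```

View pics/scene0.png

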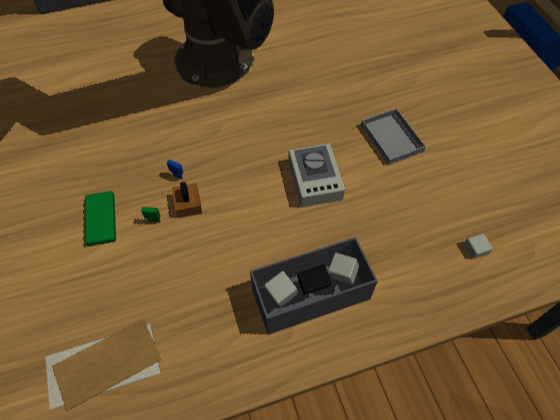

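View pics/top0.png

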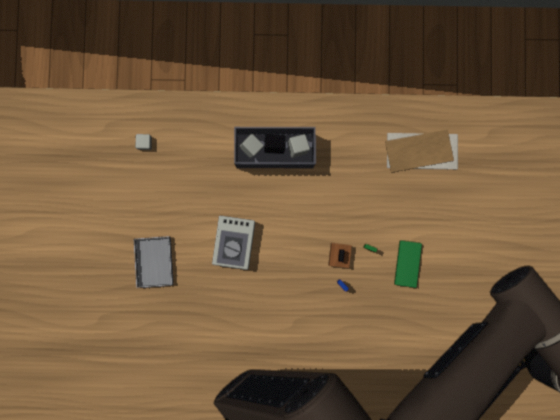

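Scene/top pictures: the black key stands in the wooden rest at scene (185,190), top (342,256). Look-alikes are the blue key at scene (175,168), top (344,286), and the green key at scene (151,214), top (372,249). The dock, with its head, is at scene (315,160), top (232,249). I choose the black key in the rest and will check it in a wrist close-up.

```bash
cat > h.py <<'E'
from plant import r, optics, job
import cv2, numpy as np
from scipy.spatial.transform import Rotation as Ro
from scipy.optimize import least_squares
def E(a): return Ro.from_euler('xyz',a,degrees=True).as_matrix()
def cam(n):
    s=r.get_state(); c=optics.capture(n)
    if n=="wrist":
        T=np.eye(4);T[:3,:3]=E(s["eef_rot"]);T[:3,3]=s["tcp_pos"]
        M=T@np.array(c["hand_eye"]); c["R"]=M[:3,:3];c["e"]=M[:3,3]
    else: c["R"]=E(c["rotation"]);c["e"]=np.array(c["eye"])
    c["f"]=210/np.tan(np.radians(c["fovy"]/2)); return c
def ray(c,u,v,z):
    d=c["R"]@np.array([(u-c["cx"])/c["f"],-(v-c["cy"])/c["f"],-1]); return c["e"]+d*(z-c["e"][2])/d[2]
def proj(c,P):
    p=(np.atleast_2d(P)-c["e"])@c["R"]; return np.c_[c["cx"]-c["f"]*p[:,0]/p[:,2], c["cy"]+c["f"]*p[:,1]/p[:,2]]
E
python3 - <<'E'
from h import *
t=cam("top");s=cam("scene")
np.set_printoptions(precision=4,suppress=True)
for n,z,a,b in [("key",.072,(342,256),(185,184)),("head",.059,(232.5,249),(315,160)),("blue",.03,(344,286),(175,168)),("green",.03,(372,249),(151,214))]:
    print(n,ray(t,*a,z),ray(s,*b,z))
w=cam("wrist"); print({k:v for k,v in w.items() if k!="img"})
print([ray(w,u,v,0) for u,v in [(0,0),(560,0),(560,420),(0,420)]])
E
```

```text
key [ 0.488  -0.1959  0.072 ] [ 0.4825 -0.1867  0.072 ]
head [0.5027 0.1305 0.059 ] [0.5052 0.136  0.059 ]
blue [ 0.3962 -0.2085  0.03  ] [ 0.395  -0.1997  0.03  ]
green [ 0.5099 -0.2925  0.03  ] [ 0.5111 -0.283   0.03  ]
{'fovy': 63.46438628108485, 'cx': 277.86929848367083, 'cy': 218.4539369169191, 'hand_eye': array([[-0.0001,  0.967 ,  0.2549,  0.0682],
       [ 1.    ,  0.    ,  0.0004,  0.0003],
       [ 0.0004,  0.2549, -0.967 , -0.1587],
       [ 0.    ,  0.    ,  0.    ,  1.    ]]), 'R': array([[-0.3853, -0.8924, -0.2349],
       [ 0.9228, -0.3725, -0.0987],
       [ 0.0006, -0.2548,  0.967 ]]), 'e': array([ 0.1971, -0.6487,  0.3847]), 'f': np.float64(339.5920367945546)}
[array([ 0.189 , -0.9533,  0.    ]), array([-0.0273, -0.4357,  0.    ]), array([ 0.4068, -0.136 ,  0.    ]), array([ 0.7061, -0.8538,  0.    ])]
```

```bash
R='{"xyz":[-12.3,10.4,0],"delta_rot":[0,0,22.7],"claw":0}'; python3 -m crank '[{"xyz":[-12.3,10.4,0],"delta_rot":[0,0,22.7],"claw":0},{"xyz":[-12.3,10.4,0],"delta_rot":[0,0,22.7],"claw":0},{"xyz":[-12.3,10.4,0],"delta_rot":[0,0,22.7],"claw":0},{"xyz":[-12.3,10.4,0],"delta_rot":[0,0,22.7],"claw":0},{"xyz":[-12.3,10.4,0],"delta_rot":[0,0,22.7],"claw":0},{"xyz":[-12.3,10.4,0],"delta_rot":[0,0,22.7],"claw":0},{"xyz":[-12.3,10.4,0],"delta_rot":[0,0,22.7],"claw":0},{"xyz":[-12.3,10.4,0],"delta_rot":[0,0,22.7],"claw":0},{"xyz":[-12.3,10.4,0],"delta_rot":[0,0,22.7],"claw":0},{"xyz":[-12.3,10.4,0],"delta_rot":[0,0,22.7],"claw":0},{"xyz":[-12.3,10.4,0],"delta_rot":[0,0,22.7],"claw":0}]'
python3 - <<'E'
from h import *
w=cam("wrist"); cv2.imwrite("pics/w1.png",w["img"]); import pickle; pickle.dump(w,open("w1.pkl","wb"))
print(proj(w,[[.485,-.19,.072]]))
E
```

```text
time_s: 1.62
tcp_pos: [0.4799, -0.1935, 0.2265]
eef_rot: [-180.0, -0.0, 179.9]
contact_force: [0.3, -0.5, -0.1]
gripper_width: 0.0879
gripper_force: 0.0
[[281.27654144 209.12670092]]
```

View pics/w1.png

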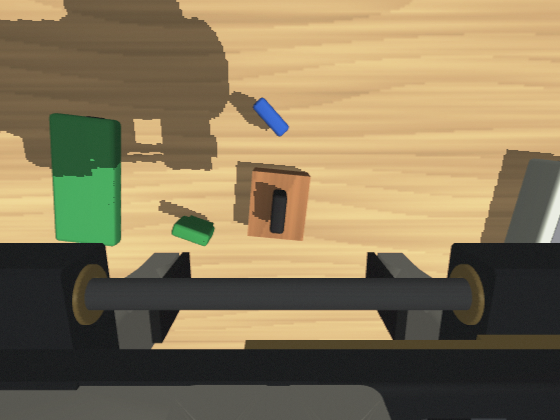

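The wrist view shows the black handle at (278,211) in the brown rest (279,205), with the green key at (193,230) and the blue one at (270,117) outside it. The black one is chosen. Next I fit the outlines.

```bash
cat >> h.py <<'E'
from scipy.optimize import minimize
def box(p,lx,ly,z0,z1):
    x,y,a=p; a=np.radians(a); c,s=np.cos(a),np.sin(a)
    q=np.array([[i*lx/2,j*ly/2] for i in(-1,1) for j in(-1,1)])@np.array([[c,s],[-s,c]])+[x,y]
    return np.vstack([np.c_[q,np.full(4,z)] for z in(z0,z1)])
def fitbox(c,mask,p0,lx,ly,z0,z1,K=4):
    # silhouette fit: maximise overlap of projected box hull with mask (subpixel by upscaling)
    m=(cv2.resize(mask.astype(np.float32),None,fx=K,fy=K)>.5).astype(np.uint8)
    def f(p):
        p=[p[0]/1e3,p[1]/1e3,p[2]]; h=cv2.convexHull(((proj(c,box(p,lx,ly,z0,z1))+.5)*K).astype(np.float32))
        im=np.zeros_like(m); cv2.fillConvexPoly(im,np.round(h*16-8).astype(np.int32),1,shift=4)
        return 1-(im&m).sum()/(im|m).sum()
    best=None
    for a in(-12,-4,4,12):
        x0=np.array([p0[0]*1e3,p0[1]*1e3,p0[2]+a])
        s=minimize(f,x0,method="Nelder-Mead",options=dict(initial_simplex=[x0,x0+[6,0,0],x0+[0,6,0],x0+[0,0,8]],xatol=.02,fatol=1e-4))
        if best is None or s.fun<best.fun: best=s
    return best.x,best.fun
def blob(m,u,v):
    n,l=cv2.connectedComponents(m.astype(np.uint8)); d=(np.indices(m.shape)-np.array([v,u])[:,None,None]); 
    d=(d**2).sum(0).astype(float); d[l==0]=1e9; return l==l.flat[d.argmin()]
E
cat > k.py <<'E'
from h import *; import pickle
w=pickle.load(open("w1.pkl","rb")); b,g,R=[w["img"][...,i].astype(int) for i in range(3)]
dark=blob(np.maximum(np.maximum(b,g),R)<48,278,211)
hsv=cv2.cvtColor(w["img"],cv2.COLOR_BGR2HSV)
print("rest hsv",hsv[225,262],hsv[172,280],hsv[195,262],"wood",hsv[260,280],"shadow",hsv[190,243])
win=np.zeros(dark.shape,bool); win[155:250,225:325]=1
print("dark n",dark.sum(), np.argwhere(dark).min(0),np.argwhere(dark).max(0))
pickle.dump(dark,open("d.pkl","wb"))
print("handle",fitbox(w,dark,(.485,-.195,0),.038,.014,.036,.072))
cr=cv2.resize(w["img"][150:255,215:335],None,fx=5,fy=5,interpolation=cv2.INTER_CUBIC)
cs,_=cv2.findContours(cv2.resize(dark[150:255,215:335].astype(np.uint8),None,fx=5,fy=5),0,1); cv2.drawContours(cr,cs,-1,(255,0,255),1)
cv2.imwrite("pics/c1.png",cr)
E
python3 k.py
```

```text
rest hsv [ 13 137 177] [ 14 133  71] [ 13 131  97] wood [ 19 103 223] shadow [ 18 102 118]
dark n 313 [189 270] [232 286]
handle (array([ 489.40086321, -193.42943097,   -5.44307164]), np.float64(0.5370695226664204))
```

View pics/c1.png

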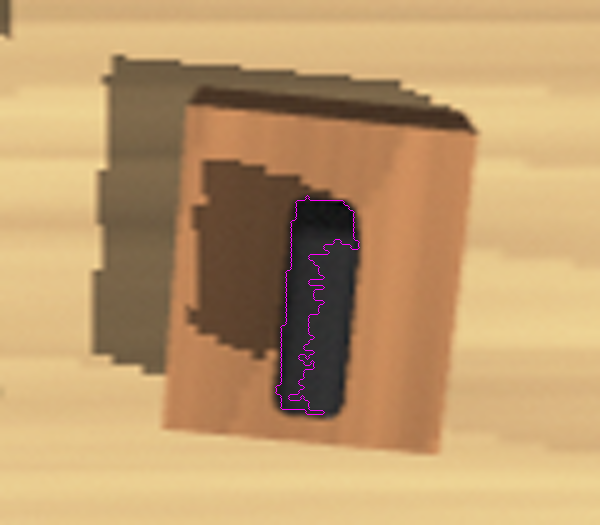

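The crop shows the black key upright in the rest, its handle spanning about (275–358, 200–415) in the crop. The dark threshold is too low, so I refit.

Run:
```python
from h import *; import pickle
w=pickle.load(open("w1.pkl","rb")); im=w["img"].astype(int)
hsv=cv2.cvtColor(w["img"],cv2.COLOR_BGR2HSV).astype(int)
win=np.zeros(im.shape[:2],bool); win[155:250,225:325]=1
dark=blob((hsv[...,2]<80)&(hsv[...,1]<90)&win,278,211)
rest=((hsv[...,0]<=16)&(hsv[...,1]>115)&win)|dark
rest=cv2.morphologyEx(rest.astype(np.uint8),cv2.MORPH_CLOSE,np.ones((5,5)))>0; rest=blob(rest,278,211)
print(dark.sum(),rest.sum())
ph,e1=fitbox(w,dark,(.485,-.195,-5),.038,.014,.036,.072)
pr,e2=fitbox(w,rest,(.485,-.195,-5),.070,.060,.0,.036); print("handle",ph,e1,"rest",pr,e2)
s=r.get_state();print(s["tcp_pos"],s["eef_rot"])
cr=cv2.resize(w["img"][150:255,215:335],None,fx=5,fy=5)
for p,a in((ph,(.038,.014,.036,.072)),(pr,(.07,.06,0,.036))):
    h=cv2.convexHull(((proj(w,box([p[0]/1e3,p[1]/1e3,p[2]],*a))-[215,150]+.5)*5).astype(np.int32)); cv2.polylines(cr,[h],True,(255,0,255),1)
cv2.imwrite("pics/c2.png",cr)
```

```text
578 3947
handle [ 489.74785778 -193.16752743   -4.80179143] 0.146602658788774 rest [ 490.83173333 -193.5355102    -5.64989154] 0.016488693467336724
[ 0.4798767  -0.19360813  0.22654754] [-1.79997278e+02 -9.28702936e-03  1.79886419e+02]
```

View pics/c2.png

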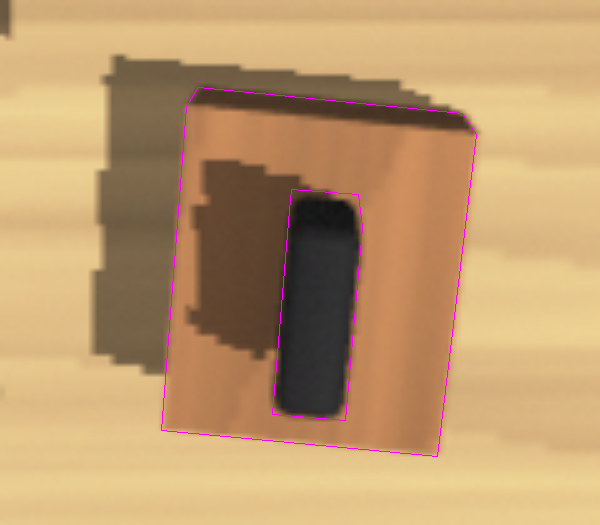

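```bash
python3 -m crank '[{"xyz":[-0.36,0,0],"delta_rot":[0,0,5.4],"claw":0.5},{"xyz":[-0.36,0,2],"delta_rot":[0,0,5.4],"claw":0.5},{"xyz":[-0.36,0,4],"delta_rot":[0,0,5.4],"claw":0.5},{"xyz":[-0.36,0,5],"delta_rot":[0,0,5.4],"claw":0.5},{"xyz":[-0.36,0,5.6],"delta_rot":[0,0,5.4],"claw":0.5},{"xyz":[-0.36,0,6],"delta_rot":[0,0,5.4],"claw":0.5},{"xyz":[-0.36,0,6.15],"delta_rot":[0,0,5.4],"claw":0.5},{"xyz":[-0.36,0,6.15],"delta_rot":[0,0,5.4],"claw":0.5}]' 10
python3 -m crank '[{"xyz":[0,0,0],"delta_rot":[0,0,0],"claw":0.84},{"xyz":[0,0,0],"delta_rot":[0,0,0],"claw":0.84},{"xyz":[0,0,0],"delta_rot":[0,0,0],"claw":0.95},{"xyz":[0,0,0],"delta_rot":[0,0,0],"claw":0.95},{"xyz":[0,0,0],"delta_rot":[0,0,0],"claw":0.95},{"xyz":[0,0,0],"delta_rot":[0,0,0],"claw":0.95}]' 10
```

```text
time_s: 2.68
tcp_pos: [0.4914, -0.1929, 0.0424]
eef_rot: [-180.0, 0.0, 174.6]
contact_force: [0.9, 0.3, -0.1]
gripper_width: 0.0438
gripper_force: 0.0
time_s: 3.42
tcp_pos: [0.4914, -0.1926, 0.0423]
eef_rot: [-180.0, 0.0, 174.6]
contact_force: [-0.7, 0.4, 5.2]
gripper_width: 0.0141
gripper_force: 10.0
```

```bash
python3 -m crank '[{"xyz":[0,0,0],"delta_rot":[0,0,0],"claw":1},{"xyz":[0,0,0],"delta_rot":[0,0,0],"claw":1},{"xyz":[0,0,-0.2],"delta_rot":[0,0,0],"claw":1},{"xyz":[0,0,-0.4],"delta_rot":[0,0,0],"claw":1},{"xyz":[0,0,-0.7],"delta_rot":[0,0,0],"claw":1},{"xyz":[0,0,-1],"delta_rot":[0,0,0],"claw":1},{"xyz":[0,0,-2],"delta_rot":[0,0,0],"claw":1},{"xyz":[0,0,-3.5],"delta_rot":[0,0,0],"claw":1},{"xyz":[0,0,-4.6],"delta_rot":[0,0,0],"claw":1},{"xyz":[0,0,-4.6],"delta_rot":[0,0,0],"claw":1}]' 40
python3 - <<'E'
from h import *
s=r.get_state();print(s["tcp_pos"],s["contact_force"],s["moment"])
E
```

```text
time_s: 4.68
tcp_pos: [0.4929, -0.1929, 0.1835]
eef_rot: [-180.0, 0.4, 174.6]
contact_force: [-0.8, 0.2, -1.7]
gripper_width: 0.0138
gripper_force: 40.0
[ 0.4929093  -0.1929085   0.18354716] [-0.82028972  0.23617446 -1.7120556 ] [ 0.02453356 -0.0036529   0.02026192]
```

```bash
python3 -m crank '[{"xyz":[0.3,3,-1.3],"delta_rot":[0,0,-20],"claw":1},{"xyz":[0.6,10.9,-1.3],"delta_rot":[0,0,-88.4],"claw":1},{"xyz":[0.6,10.9,-1.3],"delta_rot":[0,0,-88.4],"claw":1},{"xyz":[0.6,10.9,-1.3],"delta_rot":[0,0,-88.4],"claw":1},{"xyz":[0.6,10.9,-1.3],"delta_rot":[0,0,-88.4],"claw":1},{"xyz":[0.6,10.9,-1.3],"delta_rot":[0,0,-88.4],"claw":1},{"xyz":[0.6,10.9,-1.3],"delta_rot":[0,0,-88.4],"claw":1},{"xyz":[0.6,10.9,-1.3],"delta_rot":[0,0,-88.4],"claw":1},{"xyz":[0.6,10.9,-1.3],"delta_rot":[0,0,-88.4],"claw":1},{"xyz":[0.6,10.9,-1.3],"delta_rot":[0,0,-88.4],"claw":1},{"xyz":[0.6,10.9,-1.3],"delta_rot":[0,0,-88.4],"claw":1},{"xyz":[0.6,10.9,-1.3],"delta_rot":[0,0,-88.4],"claw":1}]'
python3 - <<'E'
from h import *
w=cam("wrist"); cv2.imwrite("pics/w2.png",w["img"]); import pickle; pickle.dump(w,open("w2.pkl","wb"))
print(r.get_state()["joints"])
E
```

```text
time_s: 6.18
tcp_pos: [0.5041, 0.1345, 0.2189]
eef_rot: [180.0, -0.0, -97.1]
contact_force: [-0.6, -0.5, -1.0]
gripper_width: 0.0136
gripper_force: 40.0
[ 3.65054265e+01  6.38428204e+00 -1.91210787e+01 -1.52127403e-03
 -6.45002546e+01 -4.35599655e+01]
```

View pics/w2.png

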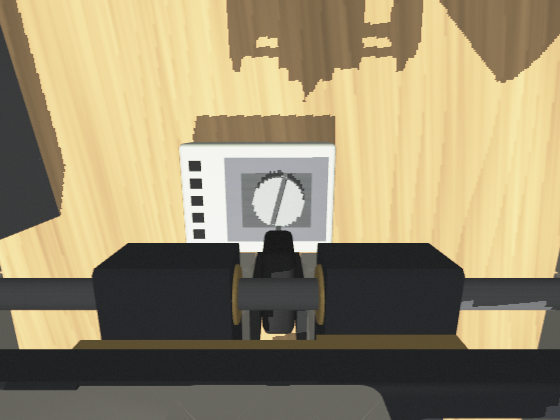

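The wrist view shows the dock's white top at (183–334,145–250). The head is centred near (277,201), with its slot from about (287,178) to (271,225).

Run:
```python
from h import *; import pickle
w=pickle.load(open("w2.pkl","rb")); im=w["img"]; g=cv2.cvtColor(im,cv2.COLOR_BGR2GRAY).astype(float)
# rectify the plane z=.059: 0.25 mm / px around guess
x0,y0=.504,.134; n=280; k=.00025
X,Y=np.meshgrid((np.arange(n)-n/2)*k+x0,(np.arange(n)-n/2)*k+y0)
uv=proj(w,np.c_[X.ravel(),Y.ravel(),np.full(n*n,.059)]).astype(np.float32).reshape(n,n,2)
p=cv2.remap(im,uv,None,cv2.INTER_LINEAR); pg=cv2.cvtColor(p,cv2.COLOR_BGR2GRAY)
cv2.imwrite("pics/h.png",cv2.resize(p,None,fx=2,fy=2))
bri=(pg>185).astype(np.uint8)
bri=blob(cv2.morphologyEx(bri,cv2.MORPH_CLOSE,np.ones((25,25))),n//2,n//2)
cs,_=cv2.findContours(bri.astype(np.uint8),0,1);c=max(cs,key=cv2.contourArea); el=cv2.fitEllipse(c); mc=cv2.minEnclosingCircle(c)
print("ell",el,mc, "centre",x0+(el[0][0]-n/2)*k,y0+(el[0][1]-n/2)*k)
q=np.argwhere((pg<165)&(np.hypot(*(np.indices(pg.shape)-np.array(el[0][::-1])[:,None,None]))<80))
v=cv2.fitLine(q[:,::-1].astype(np.float32),cv2.DIST_HUBER,0,.01,.01).ravel()
print(len(q),"line dir deg",np.degrees(np.arctan2(v[1],v[0])),"through",x0+(v[2]-n/2)*k,y0+(v[3]-n/2)*k)
# dock fit
b=((g>200)).astype(np.uint8); hsv=cv2.cvtColor(im,cv2.COLOR_BGR2HSV)
W=(hsv[...,1]<25)&(g>215); print("white bbox",np.argwhere(W[:245]).min(0),np.argwhere(W[:245]).max(0))
for v in(160,175,190,205,220): 
    u=np.flatnonzero(W[v,150:360])+150; print(v,u.min(),u.max(), ray(w,u.min()-.5,v,.05),ray(w,u.max()+.5,v,.05))
```

```text
ell ((140.70616149902344, 141.01821899414062), (185.7303466796875, 195.44114685058594), 74.49193572998047) ((141.00242614746094, 142.03475952148438), 100.24481201171875) centre 0.5041765403747559 0.13425455474853518
2930 line dir deg 68.23875 through 0.50405085 0.13426574
white bbox [146 179] [244 334]
160 181 334 [0.5915066  0.08389379 0.05      ] [0.44564015 0.10199632 0.05      ]
175 181 333 [0.59430762 0.09797788 0.05      ] [0.44775854 0.11616559 0.05      ]
190 183 332 [0.59523497 0.11262284 0.05      ] [0.44992511 0.13065721 0.05      ]
205 184 332 [0.5971635  0.12748319 0.05      ] [0.45116164 0.14560393 0.05      ]
220 185 331 [0.59913693 0.1426895  0.05      ] [0.45341827 0.16077557 0.05      ]
```

View pics/h.png

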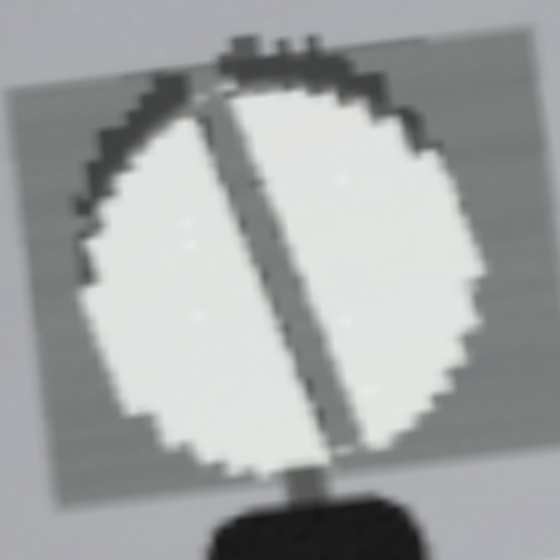

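```bash
python3 -m crank '[{"xyz":[0,0,1],"delta_rot":[0,0,8],"claw":1},{"xyz":[0,0,2.5],"delta_rot":[0,0,13.4],"claw":1},{"xyz":[0,0,3.5],"delta_rot":[0,0,13.4],"claw":1},{"xyz":[0,0,3.9],"delta_rot":[0,0,13.4],"claw":1},{"xyz":[0,0,4.1],"delta_rot":[0,0,13.4],"claw":1},{"xyz":[0,0,4.1],"delta_rot":[0,0,13.4],"claw":1},{"xyz":[0,0,4.1],"delta_rot":[0,0,13.4],"claw":1},{"xyz":[0,0,4.1],"delta_rot":[0,0,13.4],"claw":1}]'
python3 - <<'E'
from h import *
s=r.get_state();print(s["tcp_pos"],s["contact_force"])
w=cam("wrist"); cv2.imwrite("pics/w3.png",cv2.resize(w["img"][150:300,180:380],None,fx=4,fy=4))
E
```

```text
time_s: 7.22
tcp_pos: [0.5046, 0.1348, 0.0968]
eef_rot: [-180.0, 0.1, -110.4]
contact_force: [-0.2, -0.3, -0.1]
gripper_width: 0.0137
gripper_force: 40.0
[0.50458224 0.13482644 0.09684654] [-0.20871566 -0.31588681 -0.05164609]
```

View pics/w3.png

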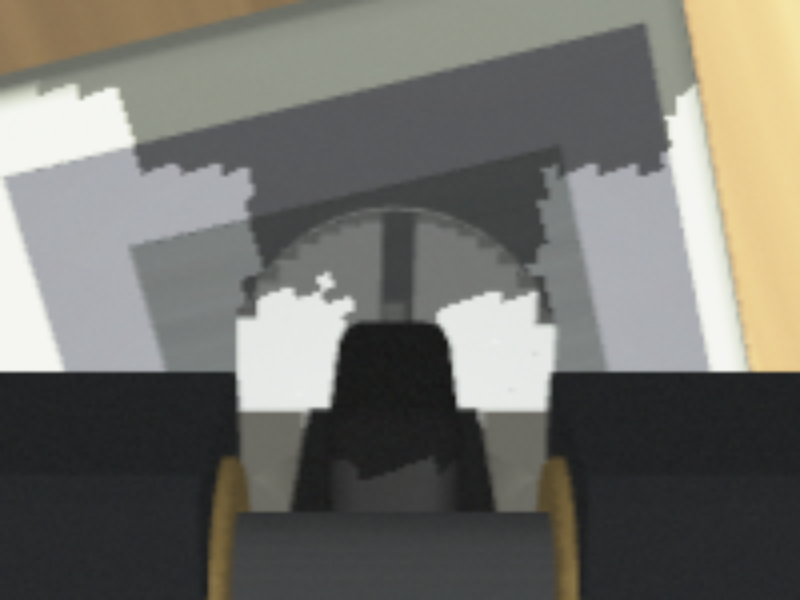

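The slot runs vertically at crop x≈397 and the handle is centred at ≈394, so they are nearly aligned. I nudge +0.4 mm in tool y and lower gently.

```bash
python3 -m crank '[{"xyz":[0,0.013,0.1],"delta_rot":[0,0,0],"claw":1},{"xyz":[0,0.013,0.2],"delta_rot":[0,0,0],"claw":1},{"xyz":[0,0.013,0.25],"delta_rot":[0,0,0],"claw":1},{"xyz":[0,0.013,0.28],"delta_rot":[0,0,0],"claw":1},{"xyz":[0,0.013,0.3],"delta_rot":[0,0,0],"claw":1},{"xyz":[0,0.013,0.32],"delta_rot":[0,0,0],"claw":1},{"xyz":[0,0.013,0.34],"delta_rot":[0,0,0],"claw":1},{"xyz":[0,0.013,0.34],"delta_rot":[0,0,0],"claw":1}]'
```

```text
time_s: 8.28
tcp_pos: [0.5038, 0.1347, 0.0858]
eef_rot: [180.0, -0.0, -110.4]
contact_force: [-0.6, -0.1, -0.2]
gripper_width: 0.014
gripper_force: 40.0
```

```bash
python3 -m crank '[{"xyz":[0,0,0.03],"delta_rot":[0,0,0],"claw":1},{"xyz":[0,0,0.06],"delta_rot":[0,0,0],"claw":1},{"xyz":[0,0,0.09],"delta_rot":[0,0,0],"claw":1},{"xyz":[0,0,0.12],"delta_rot":[0,0,0],"claw":1},{"xyz":[0,0,0.12],"delta_rot":[0,0,0],"claw":1},{"xyz":[0,0,0.12],"delta_rot":[0,0,0],"claw":1}]'
```

```text
time_s: 9.02
tcp_pos: [0.5038, 0.1347, 0.0822]
eef_rot: [180.0, -0.0, -110.4]
contact_force: [-0.0, -0.8, -0.4]
gripper_width: 0.0139
gripper_force: 40.0
```

```bash
python3 -m crank '[{"xyz":[0,0,0],"delta_rot":[0,0,4],"claw":1},{"xyz":[0,0,0],"delta_rot":[0,0,8],"claw":1},{"xyz":[0,0,0],"delta_rot":[0,0,12],"claw":1},{"xyz":[0,0,0],"delta_rot":[0,0,16],"claw":1},{"xyz":[0,0,0],"delta_rot":[0,0,20],"claw":1},{"xyz":[0,0,0],"delta_rot":[0,0,24],"claw":1},{"xyz":[0,0,0],"delta_rot":[0,0,24],"claw":1}]'
python3 - <<'E'
from h import *
s=r.get_state();print(s["contact_force"],s["moment"],s["joints"])
E
```

```text
time_s: 9.9
tcp_pos: [0.5043, 0.1345, 0.0824]
eef_rot: [-180.0, 0.0, -134.4]
contact_force: [3.9, -2.6, -2.6]
gripper_width: 0.0137
gripper_force: 40.0
[ 3.942947   -2.58497846 -2.64730849] [-1.05449839 -1.31085244  0.0181772 ] [ 3.65237578e+01  1.44896632e+01 -2.93264590e+01  5.12685418e-02
 -4.61631196e+01 -8.09410124e+01]
```

```bash
python3 -m crank '[{"xyz":[0,-0.015,0],"delta_rot":[0,0,4],"claw":1},{"xyz":[0,-0.015,0],"delta_rot":[0,0,9],"claw":1},{"xyz":[0,-0.015,0],"delta_rot":[0,0,14],"claw":1},{"xyz":[0,-0.015,0],"delta_rot":[0,0,19],"claw":1},{"xyz":[0,-0.015,0],"delta_rot":[0,0,24],"claw":1},{"xyz":[0,-0.015,0],"delta_rot":[0,0,29],"claw":1},{"xyz":[0,-0.015,0],"delta_rot":[0,0,34],"claw":1},{"xyz":[0,-0.015,0],"delta_rot":[0,0,39],"claw":1},{"xyz":[0,-0.015,0],"delta_rot":[0,0,44],"claw":1},{"xyz":[0,-0.015,0],"delta_rot":[0,0,48],"claw":1},{"xyz":[0,-0.015,0],"delta_rot":[0,0,48],"claw":1}]'
python3 - <<'E'
from h import *
s=r.get_state();print(s["contact_force"],s["moment"],s["joints"])
E
```

```text
time_s: 11.28
tcp_pos: [0.5043, 0.134, 0.0824]
eef_rot: [-180.0, 0.0, 177.7]
contact_force: [2.1, -2.9, -0.6]
gripper_width: 0.0137
gripper_force: 40.0
[ 2.12709141 -2.94980622 -0.64822563] [-1.53049174 -1.06948548  0.09765374] [ 3.64705059e+01  1.45027232e+01 -2.93076023e+01  4.37289262e-02
 -4.61990439e+01 -1.28826492e+02]
```

```bash
python3 -m crank '[{"xyz":[0,-0.01,0],"delta_rot":[0,0,2],"claw":1},{"xyz":[0,-0.01,0],"delta_rot":[0,0,4],"claw":1},{"xyz":[0,-0.01,0],"delta_rot":[0,0,6],"claw":1},{"xyz":[0,-0.01,0],"delta_rot":[0,0,6],"claw":1}]'
python3 - <<'E'
from h import *
s=r.get_state();print(s["contact_force"],s["moment"])
E
python3 -m crank '[{"xyz":[0,0,0],"delta_rot":[0,0,1],"claw":1},{"xyz":[0,0,0],"delta_rot":[0,0,2],"claw":1},{"xyz":[0,0,0],"delta_rot":[0,0,2],"claw":1}]'
python3 - <<'E'
from h import *
s=r.get_state();print(s["contact_force"],s["moment"])
E
```

```text
time_s: 11.78
tcp_pos: [0.5042, 0.134, 0.0824]
eef_rot: [-180.0, 0.0, 171.5]
contact_force: [3.2, -4.1, -0.3]
gripper_width: 0.0138
gripper_force: 40.0
[ 3.16167707 -4.12114359 -0.25026779] [-1.5773198  -1.01577202  0.02462217]
time_s: 12.15
tcp_pos: [0.5042, 0.134, 0.0824]
eef_rot: [-180.0, 0.0, 169.5]
contact_force: [1.4, -3.6, 0.3]
gripper_width: 0.0137
gripper_force: 40.0
[ 1.43716671 -3.63068575  0.26950415] [-1.7296801  -1.24482834 -0.00270397]
```

```bash
for i in 1; do python3 -m crank '[{"xyz":[0,0,0],"delta_rot":[0,0,1],"claw":1},{"xyz":[0,0,0],"delta_rot":[0,0,1.5],"claw":1},{"xyz":[0,0,0],"delta_rot":[0,0,1.5],"claw":1}]'
python3 - <<'E'
from h import *
s=r.get_state();print(s["contact_force"],s["moment"],s["eef_rot"], s["joint_torque"][5])
E
python3 -m crank '[{"xyz":[0,0,0],"delta_rot":[0,0,1],"claw":1},{"xyz":[0,0,0],"delta_rot":[0,0,1.5],"claw":1},{"xyz":[0,0,0],"delta_rot":[0,0,1.5],"claw":1}]'
python3 - <<'E'
from h import *
s=r.get_state();print(s["contact_force"],s["moment"],s["eef_rot"], s["joint_torque"][5])
E
done
```

```text
time_s: 12.52
tcp_pos: [0.5042, 0.134, 0.0824]
eef_rot: [-180.0, 0.0, 168.0]
contact_force: [3.9, -3.5, 0.8]
gripper_width: 0.0139
gripper_force: 40.0
[ 3.90419558 -3.4971015   0.76942489] [-1.7232058  -1.1877248   0.00869167] [-1.79989485e+02  5.40383231e-03  1.68019450e+02] -0.13592281378805637
time_s: 12.9
tcp_pos: [0.5042, 0.1339, 0.0823]
eef_rot: [-180.0, 0.0, 166.5]
contact_force: [3.2, -4.4, -0.0]
gripper_width: 0.0134
gripper_force: 40.0
[ 3.22627484 -4.3845666  -0.01627578] [-1.85975385 -1.2315482   0.28489957] [-1.79982669e+02  7.09170362e-03  1.66530836e+02] -0.2650982793420553
```

Torque stepped up, so the head is at its stop. I back off within the play and lift out.

```bash
python3 -m crank '[{"xyz":[0,0,0],"delta_rot":[0,0,-2],"claw":1},{"xyz":[0,0,0],"delta_rot":[0,0,-4.5],"claw":1},{"xyz":[0,0,0],"delta_rot":[0,0,-4.5],"claw":1}]'
python3 - <<'E'
from h import *
s=r.get_state();print(s["contact_force"],s["moment"],s["joint_torque"][5])
E
python3 -m crank '[{"xyz":[0,0,-0.04],"delta_rot":[0,0,0],"claw":1},{"xyz":[0,0,-0.1],"delta_rot":[0,0,0],"claw":1},{"xyz":[0,0,-0.2],"delta_rot":[0,0,0],"claw":1},{"xyz":[0,0,-0.4],"delta_rot":[0,0,0],"claw":1},{"xyz":[0,0,-1],"delta_rot":[0,0,0],"claw":1},{"xyz":[0,0,-2.5],"delta_rot":[0,0,0],"claw":1},{"xyz":[0,0,-4.5],"delta_rot":[0,0,0],"claw":1},{"xyz":[0,0,-4.5],"delta_rot":[0,0,0],"claw":1},{"xyz":[0,0,-4.5],"delta_rot":[0,0,0],"claw":1},{"xyz":[0,0,-4.5],"delta_rot":[0,0,0],"claw":1}]'
python3 - <<'E'
from h import *
w=cam("wrist"); im=w["img"]
x0,y0=.504,.134; n=400; k=.0004
X,Y=np.meshgrid((np.arange(n)-n/2)*k+x0,(np.arange(n)-n/2)*k+y0)
uv=proj(w,np.c_[X.ravel(),Y.ravel(),np.full(n*n,.059)]).astype(np.float32).reshape(n,n,2)
p=cv2.remap(im,uv,None,cv2.INTER_LINEAR)
cv2.imwrite("pics/h2.png",np.hstack([p,im[80:280,180:380].repeat(2,0).repeat(2,1)]))
E
```

```text
time_s: 13.28
tcp_pos: [0.5037, 0.1345, 0.0821]
eef_rot: [180.0, -0.0, 171.0]
contact_force: [-0.6, 0.1, -0.3]
gripper_width: 0.0135
gripper_force: 40.0
[-0.62419378  0.12709718 -0.25732673] [-0.1045206   0.01242841 -0.01451139] 0.3639815468341112
time_s: 14.52
tcp_pos: [0.5034, 0.1337, 0.2162]
eef_rot: [-179.9, -0.1, 171.1]
contact_force: [-0.2, 0.1, -1.1]
gripper_width: 0.0135
gripper_force: 40.0
```

View pics/h2.png

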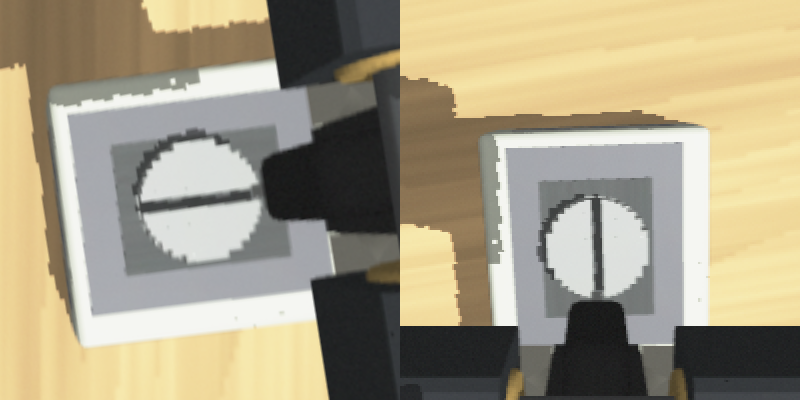

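The slot (140,208)–(260,195) looks parallel to the hatch edges. I'll measure it.

Run:
```python
from h import *
w=cam("wrist"); im=w["img"]
n=480;k=.00025;x0,y0=.504,.134
def rect(z):
    X,Y=np.meshgrid((np.arange(n)-n/2)*k+x0,(np.arange(n)-n/2)*k+y0)
    uv=proj(w,np.c_[X.ravel(),Y.ravel(),np.full(n*n,z)]).astype(np.float32).reshape(n,n,2)
    return cv2.cvtColor(cv2.remap(im,uv,None,cv2.INTER_CUBIC),cv2.COLOR_BGR2GRAY).astype(float)
g=rect(.059); xs=np.arange(175,290); ys=np.arange(215,285)
d=np.clip(190-g[215:285,175:290],0,None); yc=(d*ys[:,None]).sum(0)/d.sum(0)
ok=d.sum(0)>300
P=np.c_[xs,yc][ok]; v=cv2.fitLine(P.astype(np.float32),cv2.DIST_HUBER,0,.01,.01).ravel(); print("slot",np.degrees(np.arctan(v[1]/v[0])),ok.sum(), yc[::12].round(1))
g=cv2.GaussianBlur(rect(.05),(0,0),1.5); gy=np.gradient(g,axis=0)
for lo,hi,a,b in((40,175,90,260),(300,470,110,280)):
    s=np.abs(gy[lo:hi,a:b]); 
    import itertools
    pts=[(x+a,y+lo) for y,x in np.argwhere((s>6))]
    e=np.uint8(s>6)*255; L=cv2.HoughLinesP(e,1,np.pi/720,60,minLineLength=90,maxLineGap=8)
    print([] if L is None else sorted([(round(float(np.degrees(np.arctan((l[3]-l[1])/(l[2]-l[0])))),1), int(np.hypot(l[2]-l[0],l[3]-l[1]))) for l in L[:,0].astype(float)],key=lambda t:-t[1])[:8])
```

```text
slot -6.8102484 115 [248.9 247.  246.7 244.2 243.1 241.2 240.  238.6 237.1 236.5]
[(-6.4, 170), (-6.7, 170), (-7.5, 169), (-6.5, 169), (-6.1, 169), (-6.5, 96)]
[(-5.4, 169), (-6.1, 168), (-6.3, 162), (-6.8, 151), (-6.9, 150), (-5.3, 139), (-6.9, 132), (-5.6, 132)]
```

```bash
python3 -m crank '[{"xyz":[-0.3,-2,0],"delta_rot":[0,0,0],"claw":1},{"xyz":[-0.6,-4,0],"delta_rot":[0,0,-2],"claw":1},{"xyz":[-0.9,-6,0],"delta_rot":[0,0,-3.6],"claw":1},{"xyz":[-1.1,-8,0],"delta_rot":[0,0,-3.6],"claw":1},{"xyz":[-1.2,-10,0],"delta_rot":[0,0,-3.6],"claw":1},{"xyz":[-1.3,-10.82,0],"delta_rot":[0,0,-3.6],"claw":1},{"xyz":[-1.3,-10.82,0],"delta_rot":[0,0,-3.6],"claw":1},{"xyz":[-1.3,-10.82,1],"delta_rot":[0,0,-3.6],"claw":1},{"xyz":[-1.3,-10.82,2],"delta_rot":[0,0,-3.6],"claw":1},{"xyz":[-1.3,-10.82,3],"delta_rot":[0,0,-3.6],"claw":1},{"xyz":[-1.3,-10.82,3.2],"delta_rot":[0,0,-3.6],"claw":1},{"xyz":[-1.3,-10.82,3.2],"delta_rot":[0,0,-3.6],"claw":1},{"xyz":[-1.3,-10.82,3.2],"delta_rot":[0,0,-3.6],"claw":1},{"xyz":[-1.3,-10.82,3.2],"delta_rot":[0,0,-3.6],"claw":1}]'
python3 - <<'E'
from h import *
s=r.get_state();print(s["tcp_pos"],s["eef_rot"])
w=cam("wrist"); cv2.imwrite("pics/w4.png",cv2.resize(w["img"][130:300,180:380],None,fx=3.5,fy=3.5))
E
```

```text
time_s: 16.38
tcp_pos: [0.4929, -0.1926, 0.1223]
eef_rot: [180.0, 0.1, 174.7]
contact_force: [0.7, -0.7, -0.9]
gripper_width: 0.0135
gripper_force: 40.0
[ 0.49294559 -0.19260815  0.12230973] [1.79997289e+02 1.06079376e-01 1.74687104e+02]
```

View pics/w4.png

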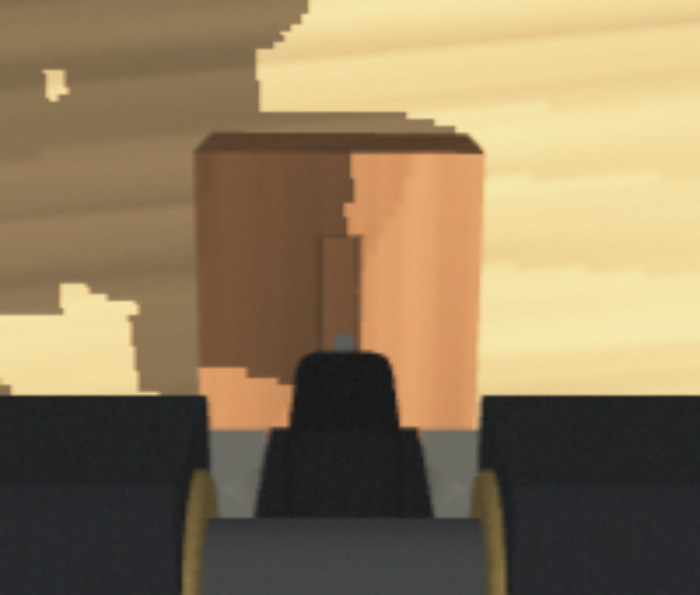

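The rest's slot is centred at crop x≈340 and the blade at ≈345, about 0.6 mm off. I shift and lower.

```bash
python3 -m crank '[{"xyz":[0.045,-0.02,0.8],"delta_rot":[0,0,0],"claw":1},{"xyz":[0.045,-0.02,1.5],"delta_rot":[0,0,0],"claw":1},{"xyz":[0.045,-0.02,1.75],"delta_rot":[0,0,0],"claw":1},{"xyz":[0.045,-0.02,1.82],"delta_rot":[0,0,0],"claw":1},{"xyz":[0.045,-0.02,1.88],"delta_rot":[0,0,0],"claw":1},{"xyz":[0.045,-0.02,1.94],"delta_rot":[0,0,0],"claw":1},{"xyz":[0.045,-0.02,1.98],"delta_rot":[0,0,0],"claw":1},{"xyz":[0.045,-0.02,1.98],"delta_rot":[0,0,0],"claw":1}]'
```

```text
time_s: 17.42
tcp_pos: [0.491, -0.1931, 0.062]
eef_rot: [-180.0, 0.0, 174.7]
contact_force: [0.0, 0.4, 0.6]
gripper_width: 0.0138
gripper_force: 40.0
```

```bash
python3 -m crank '[{"xyz":[0,0,0.1],"delta_rot":[0,0,0],"claw":1},{"xyz":[0,0,0.2],"delta_rot":[0,0,0],"claw":1},{"xyz":[0,0,0.3],"delta_rot":[0,0,0],"claw":1},{"xyz":[0,0,0.36],"delta_rot":[0,0,0],"claw":1},{"xyz":[0,0,0.4],"delta_rot":[0,0,0],"claw":1},{"xyz":[0,0,0.4],"delta_rot":[0,0,0],"claw":1}]'
python3 -m crank '[{"xyz":[0,0,0.05],"delta_rot":[0,0,0],"claw":1},{"xyz":[0,0,0.1],"delta_rot":[0,0,0],"claw":1},{"xyz":[0,0,0.15],"delta_rot":[0,0,0],"claw":1},{"xyz":[0,0,0.15],"delta_rot":[0,0,0],"claw":1},{"xyz":[0,0,0.15],"delta_rot":[0,0,0],"claw":1}]'
```

```text
time_s: 18.18
tcp_pos: [0.4909, -0.1931, 0.0498]
eef_rot: [-180.0, -0.0, 174.7]
contact_force: [-0.6, 0.6, -0.7]
gripper_width: 0.0137
gripper_force: 40.0
time_s: 18.8
tcp_pos: [0.4909, -0.1931, 0.0454]
eef_rot: [-180.0, -0.0, 174.7]
contact_force: [-0.2, 0.0, 0.1]
gripper_width: 0.0138
gripper_force: 40.0
```

Thick part is in with no force. Next I settle it to the bottom.

```bash
python3 -m crank '[{"xyz":[0,0,0.04],"delta_rot":[0,0,0],"claw":1},{"xyz":[0,0,0.075],"delta_rot":[0,0,0],"claw":1},{"xyz":[0,0,0.095],"delta_rot":[0,0,0],"claw":1},{"xyz":[0,0,0.095],"delta_rot":[0,0,0],"claw":1}]'
```

```text
time_s: 19.3
tcp_pos: [0.4909, -0.1931, 0.0425]
eef_rot: [-180.0, -0.0, 174.7]
contact_force: [0.3, 0.6, 0.4]
gripper_width: 0.0139
gripper_force: 40.0
```

```bash
python3 -m crank '[{"xyz":[0,0,0.01],"delta_rot":[0,0,0],"claw":1},{"xyz":[0,0,0.015],"delta_rot":[0,0,0],"claw":1},{"xyz":[0,0,0.015],"delta_rot":[0,0,0],"claw":1}]'
```

```text
time_s: 19.68
tcp_pos: [0.4909, -0.1931, 0.0423]
eef_rot: [-180.0, 0.0, 174.7]
contact_force: [-2.2, 0.8, 3.8]
gripper_width: 0.0138
gripper_force: 40.0
```

Light contact at about 4 N, seated. I release softly, opening only partway, then lift.

```bash
python3 -m crank '[{"xyz":[0,0,0],"delta_rot":[0,0,0],"claw":0.75},{"xyz":[0,0,0],"delta_rot":[0,0,0],"claw":0.5},{"xyz":[0,0,0],"delta_rot":[0,0,0],"claw":0.5},{"xyz":[0,0,0],"delta_rot":[0,0,0],"claw":0.5},{"xyz":[0,0,-0.5],"delta_rot":[0,0,0],"claw":0.5},{"xyz":[0,0,-1.5],"delta_rot":[0,0,0],"claw":0.5},{"xyz":[0,0,-3],"delta_rot":[0,0,0],"claw":0.5},{"xyz":[0,0,-5],"delta_rot":[0,0,0],"claw":0.5},{"xyz":[0,0,-6.1],"delta_rot":[0,0,0],"claw":0.5},{"xyz":[0,0,-6.1],"delta_rot":[0,0,0],"claw":0.5},{"xyz":[0,0,-6.1],"delta_rot":[0,0,0],"claw":0.5},{"xyz":[0,0,-6.1],"delta_rot":[0,0,0],"claw":0.5}]' 10
python3 - <<'E'
from h import *
w=cam("wrist"); s=cam("scene")
cv2.imwrite("pics/f.png",np.hstack([cv2.resize(w["img"][140:250,215:325],(400,400)),cv2.resize(s["img"][140:240,120:220],(400,400))]))
E
```

```text
time_s: 21.18
tcp_pos: [0.4902, -0.193, 0.2241]
eef_rot: [180.0, -0.1, 174.7]
contact_force: [0.2, 0.0, 0.0]
gripper_width: 0.0437
gripper_force: 0.0
```

View pics/f.png

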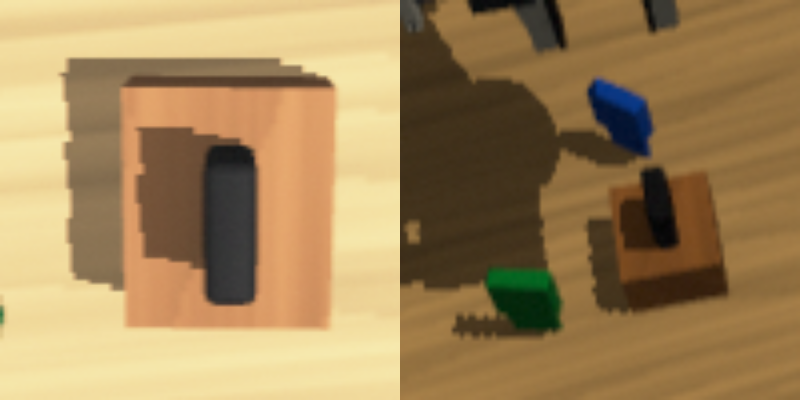

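The key stands upright and fully down in the rest (left view (230,225), right view (658,205)). The green and blue keys have not moved.

```bash
python3 -c "
from plant import job; print(job.close_job())"
```

```text
the job is handed in; nothing more can be done
None
```

The fastener is turned fully home against its stop and the black key is back upright, all the way down in its rest; the job was handed in at about 21 s with no heavy contact in any force reading.

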